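Put the cobalt bottles back in their slots of the oak rack

TASK

Put the four corked blue medicine bottles away in the oak rack: set each one gently down, upright, on the floor of the slot cut to its own shape and size (large round, small round, square, oblong). Do not drop or knock over any bottle, and leave the mortar and the counter bell where they stand.

Things in the scene. Friction and masses are not known exactly. Their poses are not given: they have to be found in the camera images.
- large_round (a point): The large round bottle: body 58 mm diameter and straight for the lowest 56 mm, then shoulder, neck and cork; 90 mm high in all, about 0.20 kg. Cobalt blue glass, closed with a cork, standing upright on the counter nearer the robot than the rack. The point is on its axis, half-way up; z is towards the cork.
- small_round (a point): The small round bottle: body 34 mm diameter and straight for the lowest 54 mm, then shoulder, neck and cork; 84 mm high in all, about 0.08 kg. Cobalt blue glass, closed with a cork, standing upright on the counter nearer the robot than the rack. The point is on its axis, half-way up; z is towards the cork.
- square (a point): The square bottle: body 44 x 44 mm and straight for the lowest 55 mm, then shoulder, neck and cork; 88 mm high in all, about 0.15 kg. Cobalt blue glass, closed with a cork, standing upright on the counter nearer the robot than the rack. The point is on its axis, half-way up; z is towards the cork, x and y are square to its faces.
- flat (a point): The flat, oblong bottle: body 32 mm thick (its x) by 62 mm wide (its y) and straight for the lowest 57 mm, then shoulder, neck and cork; 90 mm high in all, about 0.14 kg. Cobalt blue glass, closed with a cork, standing upright on the counter nearer the robot than the rack. The point is on its axis, half-way up; z is towards the cork.
- slot_large_round (a point): The large round slot, 74 mm diameter. In one of four equal oak blocks, 96 mm square, 100 mm apart in a row on the rack (any order), between end cheeks 31 mm high; the row is turned up to 10 deg. Block top 28 mm above the counter, slot 15 mm deep, felted floor 13 mm above the counter. Point: centre of the slot's floor; z up, x across the row away from the robot, y along the row.
- slot_small_round (a point): The small round slot, 50 mm diameter. In one of four equal oak blocks, 96 mm square, 100 mm apart in a row on the rack (any order), between end cheeks 31 mm high; the row is turned up to 10 deg. Block top 28 mm above the counter, slot 15 mm deep, felted floor 13 mm above the counter. Point: centre of the slot's floor; z up, x across the row away from the robot, y along the row.
- slot_square (a point): The square slot, 60 x 60 mm with its sides along and across the row. In one of four equal oak blocks, 96 mm square, 100 mm apart in a row on the rack (any order), between end cheeks 31 mm high; the row is turned up to 10 deg. Block top 28 mm above the counter, slot 15 mm deep, felted floor 13 mm above the counter. Point: centre of the slot's floor; z up, x across the row away from the robot, y along the row.
- slot_flat (a point): The oblong slot, 48 mm (its x, across the row) by 78 mm (its y, along the row). In one of four equal oak blocks, 96 mm square, 100 mm apart in a row on the rack (any order), between end cheeks 31 mm high; the row is turned up to 10 deg. Block top 28 mm above the counter, slot 15 mm deep, felted floor 13 mm above the counter. Point: centre of the slot's floor; z up, x across the row away from the robot, y along the row.
- mortar_mid (a point): White porcelain mortar, 118 mm across the rim and 86 mm high, its pestle leaning in it towards the mortar's -x and rising to about 140 mm. Bystander at one end of the counter space, 0.75 kg. The point is on its axis 43 mm up.
- bell_mid (a point): Nickel counter bell with a domed push button, on a round base 86 mm across, 61 mm high. Bystander at the other end, 0.3 kg. The point is on its axis 30 mm up. (A flat white pill tile 150 mm square and 8 mm thick also lies beyond the rack, out of the way.)
Not all that is in view belongs to the job. Leave any orange, red or yellow look-alike of the part that bears small_round alone.

How it is judged:
At the end, for the whole second after the job is handed in: Every bottle stands upright (within 0.1 rad) and at rest on the floor of its own slot (within 5 mm of full depth), its axis within 14 mm of the slot's centre, and is released (horizontal distance between large_round and slot_large_round below 0.014 m and z of large_round in the frame of slot_large_round between 0.037 and 0.05 m and angle between each of large_round, small_round, square, flat's own z axis and vertical below 0.1 rad and linear speed of each of bottle_large_round, bottle_small_round, bottle_square, bottle_flat below 0.02 m/s and horizontal distance between small_round and slot_small_round below 0.014 m and z of small_round in the frame of slot_small_round between 0.034 and 0.047 m and horizontal distance between square and slot_square below 0.014 m and z of square in the frame of slot_square between 0.036 and 0.049 m and horizontal distance between flat and slot_flat below 0.014 m and z of flat in the frame of slot_flat between 0.037 and 0.05 m); the robot touches nothing.
It fails at once if a bottle is knocked over or tipped more than 40 degrees (angle between any of large_round, small_round, square, flat's own z axis and vertical above 0.7 rad).
It fails at once if a bottle is dropped (falls free from more than about 25 mm) ((linear speed of bottle_large_round above 0.7 m/s and contact force between the fingers and bottle_large_round below 0.05 N) or (linear speed of bottle_small_round above 0.7 m/s and contact force between the fingers and bottle_small_round below 0.05 N) or (linear speed of bottle_square above 0.7 m/s and contact force between the fingers and bottle_square below 0.05 N) or (linear speed of bottle_flat above 0.7 m/s and contact force between the fingers and bottle_flat below 0.05 N)).
It fails at once if the mortar or the bell is pushed more than 30 mm (distance of any of mortar_mid, bell_mid from where it was at the start of the episode above 0.03 m).
It also fails if it takes over 93 s, if anything falls off the work surface, if the arm or the gripper's body presses on something with over 40 N, if the wrist force passes 120 N, or if a joint passes its speed limit or range.

ROBOT

A 7-joint arm with a two-finger parallel gripper is mounted at the origin on the work surface. World frame = base frame: x ahead of the robot, y to its left, z up, the work surface at z = 0. Lengths are in m, angles in rad, forces in N, time in s.
With the tool pointing down it reaches from about 0.4 to 0.85 m from the base axis. Payload 10.4 kg.
Tool frame: the origin (TCP) lies at the centre of the arm's flange, where the gripper is bolted on; the fingertips stand 173 mm ahead of it and the grasp point (between the pads) lies 155 mm ahead of it (env.tips_ahead is the z of the fingertips in the tool frame, in m); z points along the fingers, y is the direction in which the jaws open and shut (so a half turn about z gives the same grasp; the last joint's range is limited). The gripper opens to 85 mm and grips with 20 to 120 N. Pads are 22 mm wide; open, the fingers measure 114 mm over their backs; the gripper's body (76 mm by 85 mm) begins 54 mm behind the grasp point. The pads swing forward as they close: fully open they stand 13 mm farther back than shut.
Start: joints at [1.169, 0.332, -0.065, 1.46, 0.022, 1.35, -0.088], TCP at [0.231, -0.581, 0.405] pointing down, gripper open.
Joint ranges: [-2.6, 2.6], [-0.5, 2.12], [-1.47, 1.34], [0.16, 2.42], [-1.27, 4.41], [0.06, 2.06], [-2.6, 2.6]. Speed limits (rad/s): [2.22, 2.22, 2.79, 2.79, 3.14, 3.14, 3.14].

INTERFACE

Orientations are given as a rotation vector (axis times angle).
In Python, from cell import readout, optics, workorder, env gives the robot as it stands.
- The arm moves only by the tool jog_arm, never from a script. Its argument "targets" is a list of rows, each a list of 7 numbers: the shift along the tool's x, y, z in m, then the turn, a rotation vector about the tool's x, y, z in rad, then the opening, from 0 (shut) to 1 (fully open). In form: [[tx, ty, tz, ax, ay, az, fingers], ...]. A call has 1 to 12 rows; each row is the pose to reach, as a shift and turn from the pose commanded when the call began, along the tool's axes at that moment; what a row does not reach only later rows make up. A row lasts 1/8 s, in which the tool goes at most 62.5 mm and 10.7 degrees, less where a joint would pass 70% of its speed; a pose out of reach is approached as far as the arm can. A call with a gripper value outside its range is refused whole. The fingers move at their own pace and stop on an object; "squeeze" is the grip in N (left out, the last holds). Time passes only in rows, so rows that repeat a pose let the fingers close. It gives the time, the measured TCP pose, the force and the opening at its end, in the units of the state.
- readout.sense(): the state, without advancing time (a new reading comes with each control period).
- optics.snapshot(name): name is "scene" or "top" or "wrist"; returns a dict with "frame" (400x640x3 uint8, blue, green, red), "intrinsics" (3x3 intrinsics, pixels), "k1" (the pictures are not rectified: a ray, as slopes to the right and down, at radius r is drawn at 1 + k1 r^2 times it, then the intrinsics apply), "R" (3x3) and "t" (3): a world point X has camera coordinates R X + t. Camera axes: x right, y down, z forward; pixel columns grow to the right and rows downward; lengths in m; the calibration is good to about 2 mm. A picture is of the moment at which its call begins. There is no depth.
- workorder.finish_job(): hands the job in, once; it reports no verdict.
The state is a dict: "t": time; "joint_pos": joint angles; "dq": joint speeds; "joint_torque": joint torques, N m; "eef_pos": TCP position; "tcp_rot": TCP orientation; "wrist_force": force on the tool from outside, world axes, zero at the start; "ft_torque": the same for the moment, N m; "finger_gap": finger opening in m.
Only numpy, scipy, OpenCV 4.12 (cv2) and the standard library are available. Lean on these libraries where they do the work, as an engineer would, in place of code of your own. Each camera call takes 0.05 s, during which the arm holds its last target.

## Working session

There is one attempt and no reset: what is moved stays moved. The work goes in short steps, Python scripts to look and compute and a tool call to move; the robot and the scene stay as the last step left them, time stands still between calls to the robot, and variables do not carry over. Pictures are saved under pics/ and viewed, and the job is handed in when it is done.

Besides the shell and the picture viewer there is one more tool, called after "Emit:" as name(argument=value, ...) on one line, values as JSON. jog_arm: Moves the arm, as the interface text tells. Its arguments: {"type":"object","properties":{"targets":{"type":"array","items":{"type":"array","items":{"type":"number"}}},"squeeze":{"type":"number"}},"required":["targets"]}

```bash
ls; mkdir -p pics; python3 - <<'E'
from cell import readout, optics, workorder, env
import cv2
print(readout.sense()); print(env.tips_ahead)
for n in ["scene","top","wrist"]:
    s=optics.snapshot(n); cv2.imwrite(f"pics/{n}0.png",s["frame"]); print(n,s["intrinsics"],s["k1"],s["R"],s["t"])
E
```

```text
pics
{'t': 0.0, 'joint_pos': array([ 1.16941893,  0.33287726, -0.06471319,  1.46095356,  0.02158399,
        1.3499326 , -0.08848743]), 'dq': array([ 3.55044704e-04, -5.13802916e-05,  4.40147179e-04,  2.94273249e-04,
        3.70537923e-04, -1.08734373e-04,  1.39885213e-03]), 'joint_torque': array([-1.85635158e-04, -6.25438786e+01,  4.91508131e-02, -3.91611850e+01,
        1.62352889e-02,  9.73721413e-03,  7.58334954e-05]), 'eef_pos': array([ 0.23107865, -0.58056478,  0.40390658]), 'tcp_rot': array([-3.08399331e+00, -5.91226717e-01,  5.13794924e-04]), 'wrist_force': array([-0.08811383,  0.12109332,  0.13911354]), 'ft_torque': array([-0.03112831, -0.02526574, -0.06788131]), 'finger_gap': 0.08547748629540253}
0.1734
scene [[508.47877942   0.         317.20506462]
 [  0.         508.47877942 202.20024435]
 [  0.           0.           1.        ]] -0.14826867336750607 [[ 0.69900229  0.71491265  0.0171957 ]
 [ 0.5257614  -0.49746404 -0.69000324]
 [-0.48473781  0.49135468 -0.72360199]] [-0.37891946 -0.2372279   1.81034974]
top [[419.88282182   0.         318.70942213]
 [  0.         419.88282182 204.00174325]
 [  0.           0.           1.        ]] -0.06750585826481054 [[ 2.42442510e-02 -9.99705855e-01  6.48006444e-04]
 [-9.90301762e-01 -2.41048790e-02 -1.36826073e-01]
 [ 1.36801446e-01  2.67552373e-03 -9.90594875e-01]] [-0.0048651   0.55724337  1.20859124]
wrist [[308.35811238   0.         318.85863546]
 [  0.         308.35811238 201.7279848 ]
 [  0.           0.           1.        ]] 0.019674655404375792 [[ 3.69363427e-01 -9.29284677e-01 -8.05464567e-04]
 [-8.90685350e-01 -3.54268274e-01  2.84909807e-01]
 [-2.65047668e-01 -1.04517847e-01 -9.58553991e-01]] [-0.62400075 -0.03601971  0.37917709]
```

View pics/top0.png

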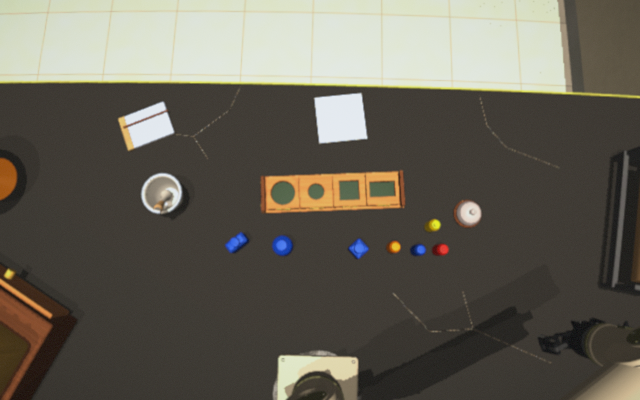

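View pics/scene0.png

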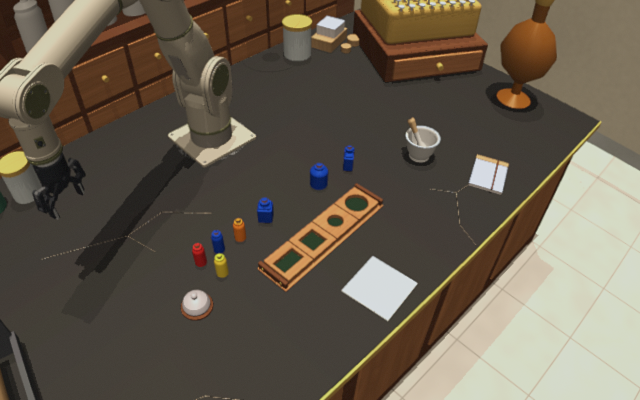

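View pics/wrist0.png

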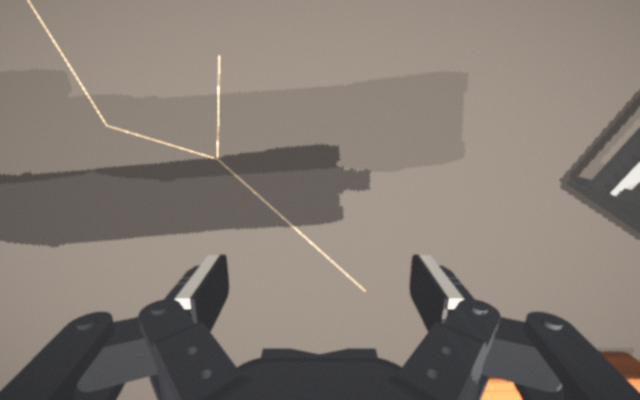

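```bash
python3 - <<'E'
import cv2,numpy as np
t=cv2.imread("pics/top0.png"); s=cv2.imread("pics/scene0.png")
a=cv2.resize(t[160:270,215:475],None,fx=3,fy=3,interpolation=cv2.INTER_CUBIC)
cv2.imwrite("pics/topc.png",a)
a=cv2.resize(s[135:290,175:395],None,fx=3.6,fy=3.6,interpolation=cv2.INTER_CUBIC)
cv2.imwrite("pics/scenec.png",a)
E
```

```text
(no output)
```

View pics/topc.png

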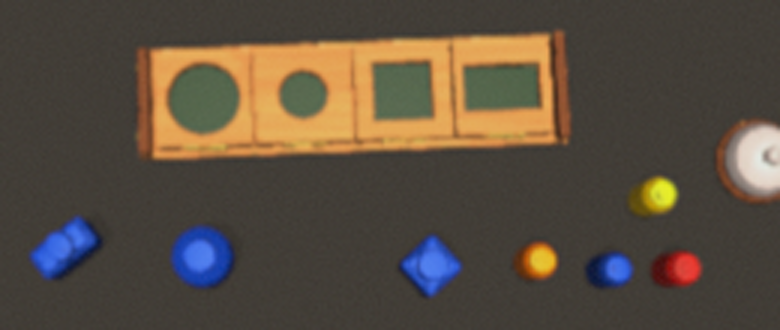

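View pics/scenec.png

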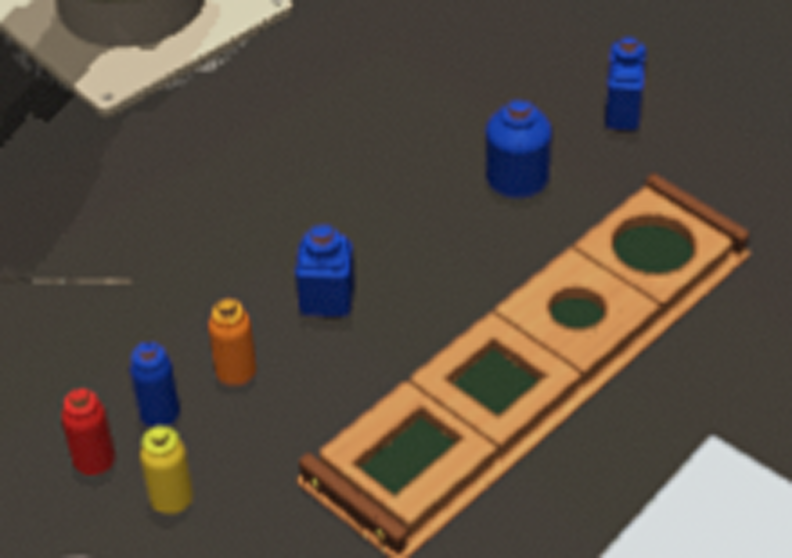

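```bash
cat > h.py <<'E'
import cv2,numpy as np
from cell import readout, optics, workorder, env
def ray(s,px):
    px=np.asarray(px,float).reshape(-1,1,2)
    u=cv2.undistortPoints(px,s["intrinsics"],np.array([s["k1"],0,0,0.]))[:,0]
    d=np.c_[u,np.ones(len(u))]@s["R"]; c=-s["R"].T@s["t"]
    return c,d
def onz(s,px,z):
    c,d=ray(s,px); k=(z-c[2])/d[:,2]; return c+d*k[:,None]
def proj(s,X):
    return cv2.projectPoints(np.asarray(X,float).reshape(-1,1,3),cv2.Rodrigues(s["R"])[0],s["t"],s["intrinsics"],np.array([s["k1"],0,0,0.]))[0][:,0]
def tri(ss,pp):
    A=np.zeros((3,3));b=np.zeros(3)
    for s,p in zip(ss,pp):
        c,d=ray(s,p);d=d[0]/np.linalg.norm(d);P=np.eye(3)-np.outer(d,d);A+=P;b+=P@c
    return np.linalg.solve(A,b)
def blue(f):
    f=cv2.cvtColor(f,cv2.COLOR_BGR2HSV); return cv2.inRange(f,(105,150,60),(130,255,255))
def green(f):
    f=cv2.cvtColor(f,cv2.COLOR_BGR2HSV); return cv2.inRange(f,(50,50,20),(90,255,120))
def comps(m,lo=50):
    n,l,st,c=cv2.connectedComponentsWithStats(m); return [(l==i).astype(np.uint8) for i in range(1,n) if st[i,4]>=lo]
E
python3 - <<'E'
from h import *
np.set_printoptions(precision=4,suppress=True)
T=optics.snapshot("top");S=optics.snapshot("scene")
for n,s in (("T",T),("S",S)):
  for nm,f in (("blue",blue),("green",green)):
    for m in comps(f(s["frame"]),40):
        y,x=np.nonzero(m); cn=cv2.findContours(m,0,1)[0][0]
        print(n,nm,m.sum(),[round(x.mean(),1),round(y.mean(),1)],"bbox",x.min(),x.max(),y.min(),y.max(), onz(s,[x.mean(),y.mean()],.03 if nm=="blue" else .0205)[0][:2])
# neck bright discs in top
h=cv2.cvtColor(T["frame"],cv2.COLOR_BGR2HSV)
for m in comps(blue(T["frame"]),40):
    v=h[...,2][m>0]; thr=np.percentile(v,99)*.88
    b=[q for q in comps(((m>0)&(h[...,2]>thr)).astype(np.uint8),8)]
    for q in b:
        y,x=np.nonzero(q);print("neck",q.sum(),x.mean(),y.mean(),onz(T,[x.mean(),y.mean()],.085)[0],thr)
E
```

```text
T blue 267 [np.float64(236.1), np.float64(242.4)] bbox 225 247 233 252 [0.4376 0.2504]
T blue 320 [np.float64(282.0), np.float64(245.3)] bbox 272 292 236 255 [0.4326 0.114 ]
T blue 243 [np.float64(358.1), np.float64(248.3)] bbox 348 368 239 258 [ 0.4294 -0.1108]
T blue 121 [np.float64(418.4), np.float64(249.5)] bbox 411 425 244 254 [ 0.4296 -0.2894]
T green 238 [np.float64(282.6), np.float64(192.8)] bbox 273 293 183 202 [0.5912 0.1187]
T green 183 [np.float64(349.1), np.float64(189.4)] bbox 341 357 182 197 [ 0.6065 -0.0822]
T green 170 [np.float64(382.0), np.float64(188.8)] bbox 371 392 183 194 [ 0.6109 -0.182 ]
T green 88 [np.float64(315.8), np.float64(191.3)] bbox 310 322 185 197 [0.5982 0.0183]
S blue 201 [np.float64(348.2), np.float64(158.9)] bbox 344 353 147 170 [0.4436 0.2403]
S blue 373 [np.float64(318.5), np.float64(176.6)] bbox 310 327 163 189 [0.4367 0.1082]
S blue 315 [np.float64(264.7), np.float64(210.8)] bbox 257 272 198 222 [ 0.432  -0.1135]
S blue 217 [np.float64(217.4), np.float64(241.6)] bbox 211 223 230 252 [ 0.4306 -0.2891]
S green 92 [np.float64(2.1), np.float64(202.9)] bbox 0 6 192 212 [-0.1903 -0.711 ]
S green 186 [np.float64(355.9), np.float64(203.6)] bbox 346 366 198 209 [0.5948 0.1147]
S green 68 [np.float64(334.8), np.float64(221.3)] bbox 329 341 218 224 [0.6008 0.0153]
S green 183 [np.float64(312.1), np.float64(240.7)] bbox 302 322 233 248 [ 0.6077 -0.0851]
S green 216 [np.float64(287.8), np.float64(261.1)] bbox 277 299 252 270 [ 0.6139 -0.1849]
neck 30 240.03333333333333 237.93333333333334 [0.4483 0.229  0.085 ] 204.45919999999998
neck 79 232.51898734177215 243.2405063291139 [0.4327 0.2497 0.085 ] 204.45919999999998
neck 78 281.0 244.73076923076923 [0.4321 0.1121 0.085 ] 208.56
neck 84 359.82142857142856 247.5 [ 0.4297 -0.1104  0.085 ] 208.56
neck 40 420.65 249.1 [ 0.429  -0.2829  0.085 ] 203.984
```

```bash
python3 - <<'E'
from h import *
np.set_printoptions(precision=4,suppress=True)
T=optics.snapshot("top");S=optics.snapshot("scene")
sc={'small':((216.1,232.8),(420.65,249.1),.084),'square':((264.4,200.3),(359.8,247.5),.088),'large':((318.9,165.6),(281,244.7),.09),'flat':((349.4,147.5),(234,242.5),.09)}
for k,(a,b,z) in sc.items():
    print(k,"S",onz(S,a,z)[0],"T",onz(T,b,z)[0],"tri",tri([S,T],[a,b]))
# silhouette width based : vertical axis of base rim in scene; min-area rect in top
for m in comps(blue(T["frame"]),40):
    c=max(cv2.findContours(m,0,1)[0],key=len); p=onz(T,c[:,0].astype(float),.056)[:,:2]
    r=cv2.minAreaRect(p.astype(np.float32)*1000); print(r)
a=cv2.resize(T["frame"][225:260,220:370],None,fx=5,fy=5,interpolation=cv2.INTER_CUBIC);cv2.imwrite("pics/t2.png",a)
a=cv2.resize(S["frame"][140:260,205:365],None,fx=5,fy=5,interpolation=cv2.INTER_CUBIC);cv2.imwrite("pics/s2.png",a)
E
```

```text
small S [ 0.4431 -0.2944  0.084 ] T [ 0.429  -0.2832  0.084 ] tri [ 0.4297 -0.2873  0.0667]
square S [ 0.443  -0.1196  0.088 ] T [ 0.4296 -0.1101  0.088 ] tri [ 0.4306 -0.1111  0.0725]
large S [0.4465 0.0986 0.09  ] T [0.432  0.1117 0.09  ] tri [0.4326 0.1132 0.0717]
flat S [0.452  0.2315 0.09  ] T [0.4347 0.2446 0.09  ] tri [0.4361 0.2493 0.0697]
((437.48822021484375, 245.30136108398438), (37.56017303466797, 63.75672912597656), 40.440425872802734)
((431.8675537109375, 112.54259490966797), (57.48865509033203, 54.901817321777344), 46.71604919433594)
((428.5253601074219, -108.72598266601562), (42.703468322753906, 45.21022415161133), 45.99148941040039)
((430.2032470703125, -283.5615234375), (28.882287979125977, 38.23945999145508), 1.1700094938278198)
```

View pics/t2.png

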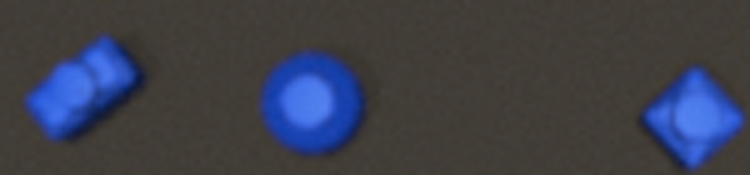

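View pics/s2.png

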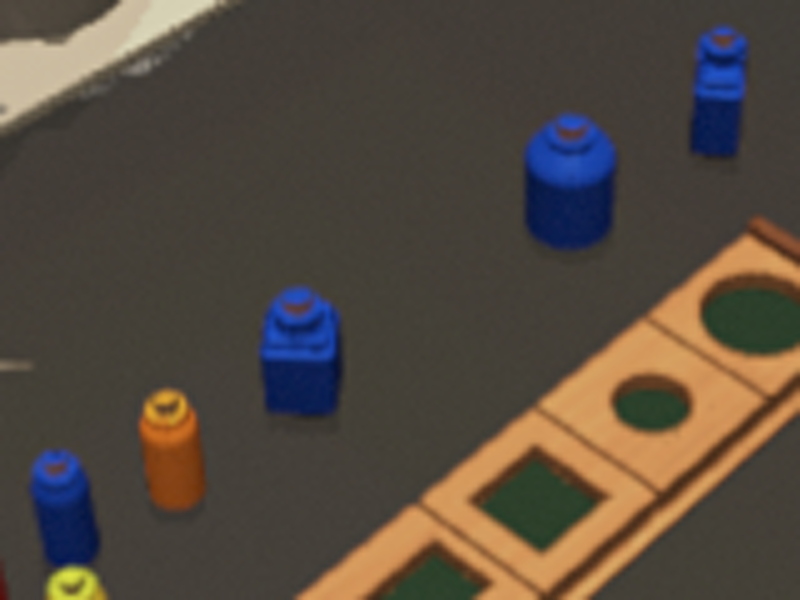

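Candidates (top view): small blue (419,250) is the target. Its look-alikes are orange (395,247), red (441,249) and yellow (433,225), all to be left. The other bottles are flat (236,243), large (282,245) and square (359,248). In the scene crop, the blue small one stands between orange and red.

```bash
cat > go.py <<'E'
import sys
from h import *
from scipy.spatial.transform import Rotation as Ro
def delta(x,y,z,psi):
    s=readout.sense(); R=Ro.from_rotvec(s["tcp_rot"]); p=np.radians(psi)
    G=Ro.from_matrix(np.array([[-np.sin(p),np.cos(p),0],[np.cos(p),np.sin(p),0],[0,0,-1]]))
    cur=R.as_matrix()[:,1]; 
    print("t",round(s["t"],2),"pos",np.round(s["eef_pos"],4),"psi",round(np.degrees(np.arctan2(cur[1],cur[0])),1),"q7",round(s["joint_pos"][6],2),"gap",round(s["finger_gap"],4),"F",np.round(s["wrist_force"],1))
    d=np.array([x,y,z])-s["eef_pos"]
    print("shift",np.round(R.inv().apply(d),4),"turn",np.round((R.inv()*G).as_rotvec(),4))
if __name__=="__main__":
    delta(*map(float,sys.argv[1:5]))
E
python3 go.py .43 -.2865 .36 8
```

```text
t 0.35 pos [ 0.2311 -0.5807  0.4045] psi -68.3 q7 -0.09 gap 0.0853 F [-0.2  0.5  0.9]
shift [ 0.2936 -0.1998  0.0446] turn [-2.0000e-04 -2.0000e-04 -1.3316e+00]
```

Emit:
jog_arm(targets=[[0.037, -0.025, 0.006, 0, 0, -0.166, 0.7], [0.073, -0.05, 0.011, 0, 0, -0.333, 0.7], [0.11, -0.075, 0.017, 0, 0, -0.5, 0.7], [0.147, -0.1, 0.022, 0, 0, -0.666, 0.7], [0.183, -0.125, 0.028, 0, 0, -0.832, 0.7], [0.22, -0.15, 0.033, 0, 0, -1.0, 0.7], [0.257, -0.175, 0.039, 0, 0, -1.165, 0.7], [0.294, -0.2, 0.045, 0, 0, -1.332, 0.7], [0.294, -0.2, 0.045, 0, 0, -1.332, 0.7], [0.294, -0.2, 0.045, 0, 0, -1.332, 0.7]], squeeze=30)

```text
t: 1.6
eef_pos: [0.43, -0.2867, 0.3598]
tcp_rot: [2.062, 2.37, -0.001]
wrist_force: [-0.4, -0.3, 0.2]
finger_gap: 0.06
```

```bash
python3 go.py .43 -.2865 .195 8; python3 - <<'E'
from h import *
W=optics.snapshot("wrist"); f=W["frame"]
cv2.imwrite("pics/w1.png",f)
print(-W["R"].T@W["t"])
for m in comps(blue(f),60):
    y,x=np.nonzero(m); print(m.sum(),x.min(),x.max(),y.min(),y.max(),onz(W,[x.mean(),y.mean()],.045))
E
```

```text
t 1.6 pos [ 0.43   -0.2867  0.3598] psi 7.9 q7 0.58 gap 0.06 F [-0.4 -0.3  0.2]
shift [0.0003 0.     0.1648] turn [-0.0002  0.0005 -0.0012]
[ 0.42020149 -0.21402212  0.3289831 ]
759 323 374 0 25 [[ 0.43152883 -0.13466895  0.045     ]]
1239 302 336 165 210 [[ 0.43030183 -0.28430804  0.045     ]]
```

View pics/w1.png

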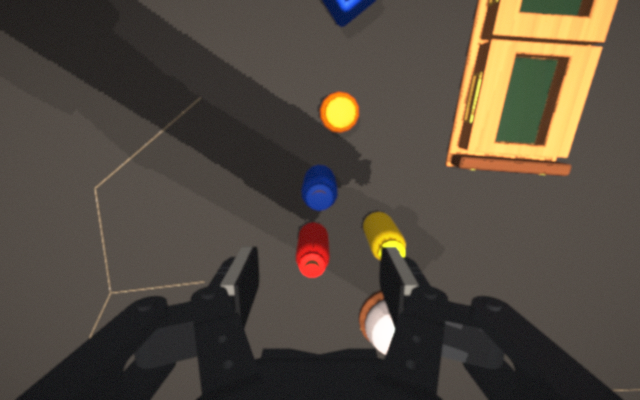

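Blue small at (319,188), between orange (340,112) and red (312,250); yellow at (385,235) and the bell lie clear of the descent, which I check numerically.

```bash
python3 - <<'E'
from h import *
W=optics.snapshot("wrist")
for n,p,z in (("yel",(384,237),.04),("red",(313,250),.04),("or",(340,112),.07),("blue bot",(319,172),.0),("blue top",(319,196),.084)): print(n,onz(W,p,z)[0])
E
python3 go.py .43 -.2855 .191 8
```

```text
yel [ 0.50246665 -0.32800465  0.04      ]
red [ 0.43317662 -0.35209059  0.04      ]
or [ 0.43740252 -0.21415816  0.07      ]
blue bot [ 0.42931848 -0.27863197  0.        ]
blue top [ 0.42968474 -0.28214085  0.084     ]
t 1.7 pos [ 0.4297 -0.2873  0.3598] psi 7.9 q7 0.58 gap 0.0596 F [-0.1 -0.2  0.9]
shift [0.0018 0.0006 0.1688] turn [-0.0002  0.0005 -0.0025]
```

Emit:
jog_arm(targets=[[0.001, 0, 0.03, 0, 0, 0, 0.65], [0.002, 0, 0.06, 0, 0, 0, 0.65], [0.002, 0, 0.09, 0, 0, 0, 0.65], [0.002, 0, 0.12, 0, 0, 0, 0.65], [0.002, 0, 0.145, 0, 0, 0, 0.65], [0.002, 0, 0.16, 0, 0, 0, 0.65], [0.002, 0, 0.168, 0, 0, 0, 0.65], [0.002, 0, 0.168, 0, 0, 0, 0.65], [0.002, 0, 0.168, 0, 0, 0, 0], [0.002, 0, 0.168, 0, 0, 0, 0], [0.002, 0, 0.168, 0, 0, 0, 0], [0.002, 0, 0.168, 0, 0, 0, 0]], squeeze=30)

```text
t: 3.2
eef_pos: [0.4304, -0.2844, 0.1926]
tcp_rot: [2.06, 2.37, -0.0]
wrist_force: [-0.5, 0.8, 7.8]
finger_gap: 0.0329
```

```bash
python3 go.py .43 -.2855 .34 8; python3 - <<'E'
from h import *
cv2.imwrite("pics/w2.png",optics.snapshot("wrist")["frame"])
E
```

```text
t 3.2 pos [ 0.4304 -0.2844  0.1926] psi 8.0 q7 0.49 gap 0.0329 F [-0.5  0.8  7.8]
shift [-0.0012 -0.0004 -0.1474] turn [0.001  0.0012 0.0003]
```

View pics/w2.png

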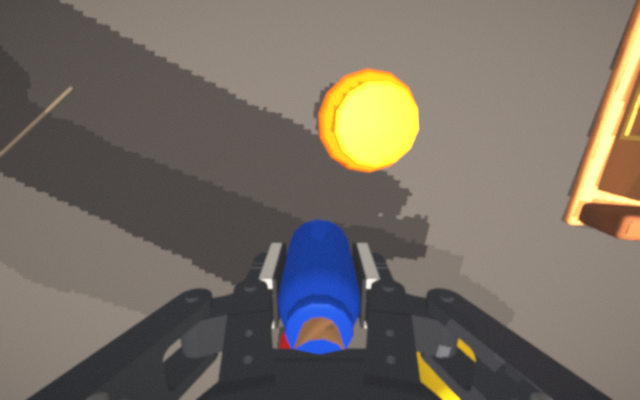

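Small bottle is between the pads (cork at 320,330), gap 33 mm. Lifting.

Emit:
jog_arm(targets=[[0, 0, -0.015, 0, 0, 0, 0], [0, 0, -0.045, 0, 0, 0, 0], [0, 0, -0.08, 0, 0, 0, 0], [0, 0, -0.115, 0, 0, 0, 0], [0, 0, -0.14, 0, 0, 0, 0], [0, 0, -0.147, 0, 0, 0, 0], [0, 0, -0.147, 0, 0, 0, 0]], squeeze=40)

```text
t: 4.12
eef_pos: [0.4299, -0.2841, 0.3387]
tcp_rot: [2.06, 2.371, -0.0]
wrist_force: [-0.2, 1.3, -1.8]
finger_gap: 0.0327
```

```bash
python3 go.py .599 .017 .34 3.7; python3 - <<'E'
from h import *
W=optics.snapshot("wrist"); f=W["frame"]
cv2.imwrite("pics/w3.png",f)
E
```

```text
t 4.12 pos [ 0.4299 -0.2841  0.3387] psi 8.0 q7 0.57 gap 0.0327 F [-0.2  1.3 -1.8]
shift [ 0.2745  0.2094 -0.0013] turn [0.0001 0.0003 0.0754]
```

View pics/w3.png

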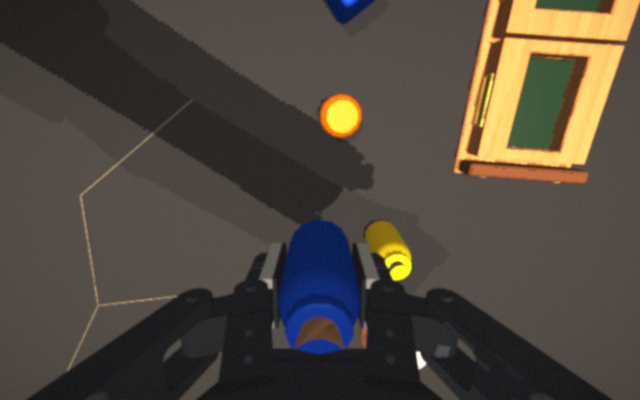

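Emit:
jog_arm(targets=[[0.025, 0.03, 0, 0, 0, 0.01, 0], [0.05, 0.06, 0, 0, 0, 0.02, 0], [0.085, 0.09, 0, 0, 0, 0.035, 0], [0.12, 0.12, 0, 0, 0, 0.05, 0], [0.15, 0.15, 0, 0, 0, 0.06, 0], [0.175, 0.18, 0, 0, 0, 0.07, 0], [0.195, 0.2, 0, 0, 0, 0.075, 0], [0.2, 0.204, 0, 0, 0, 0.075, 0], [0.2, 0.204, 0, 0, 0, 0.075, 0]])

```text
t: 5.3
eef_pos: [0.6038, -0.0579, 0.3377]
tcp_rot: [-2.147, -2.292, 0.002]
wrist_force: [-0.4, -0.5, -0.8]
finger_gap: 0.0329
```

```bash
python3 go.py .599 .017 .34 3.7; python3 - <<'E'
from h import *
np.set_printoptions(precision=4,suppress=True)
W=optics.snapshot("wrist"); f=W["frame"]
cv2.imwrite("pics/w4.png",f)
for m in comps(green(f),100):
    y,x=np.nonzero(m); print(m.sum(),x.min(),x.max(),y.min(),y.max(),onz(W,[x.mean(),y.mean()],.013)[0])
E
```

```text
t 5.3 pos [ 0.6038 -0.0579  0.3377] psi 3.7 q7 -0.07 gap 0.0329 F [-0.4 -0.5 -0.8]
shift [ 0.0751  0.0001 -0.0023] turn [-0.0017 -0.0002  0.0008]
1033 285 354 0 20 [0.5948 0.0959 0.013 ]
1480 295 344 79 131 [0.5989 0.0196 0.013 ]
1945 291 347 187 236 [ 0.6057 -0.0757  0.013 ]
```

View pics/w4.png

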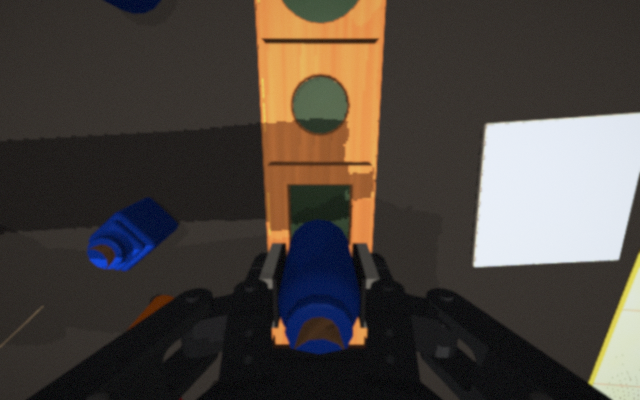

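Emit:
jog_arm(targets=[[0.025, 0, 0, 0, 0, 0, 0], [0.055, 0, 0, 0, 0, 0, 0], [0.074, 0, 0, 0, 0, 0, 0], [0.076, 0, 0.02, 0, 0, 0, 0], [0.076, 0, 0.05, 0, 0, 0, 0], [0.076, 0, 0.08, 0, 0, 0, 0], [0.076, 0, 0.098, 0, 0, 0, 0], [0.076, 0, 0.1, 0, 0, 0, 0], [0.076, 0, 0.1, 0, 0, 0, 0]])

```text
t: 6.48
eef_pos: [0.5996, 0.0179, 0.2393]
tcp_rot: [2.148, 2.291, 0.001]
wrist_force: [0.1, -0.2, -1.0]
finger_gap: 0.0327
```

```bash
python3 go.py .599 .0175 .2056 3.7; python3 - <<'E'
from h import *
np.set_printoptions(precision=4,suppress=True)
T=optics.snapshot("top");S=optics.snapshot("scene")
a=cv2.resize(S["frame"][120:290,200:400],None,fx=4,fy=3.5*8/7,interpolation=cv2.INTER_CUBIC)
cv2.imwrite("pics/s3.png",a[:600])
a=cv2.resize(T["frame"][160:260,220:420],None,fx=4,fy=4,interpolation=cv2.INTER_CUBIC);cv2.imwrite("pics/t3.png",a)
E
```

```text
t 6.47 pos [0.5996 0.0179 0.2393] psi 3.7 q7 -0.25 gap 0.0327 F [ 0.1 -0.2 -1. ]
shift [-0.0003 -0.0006  0.0337] turn [0.001  0.0002 0.    ]
```

View pics/s3.png

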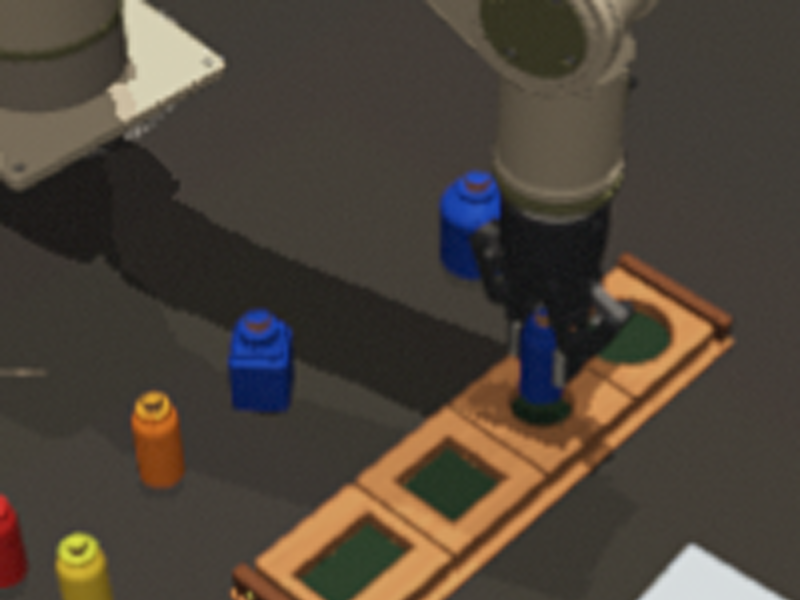

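```bash
python3 - <<'E'
from h import *
np.set_printoptions(precision=4,suppress=True)
S=optics.snapshot("scene");f=S["frame"]
m=blue(f)
for q in comps(m,40):
    y,x=np.nonzero(q)
    if 325<x.mean()<345:
        print(x.min(),x.max(),y.min(),y.max()); 
        for r in range(y.max()-10,y.max()+1): print(r,x[y==r].min(),x[y==r].max())
for c in ([.599,.0175,.0467],[.5996,.0179,.0467],[.599,.0175,.013],[.599,.0175,.028]): 
    C=np.array(c); r=.017 if c[2]>.03 else .025
    a=np.linspace(0,6.28,24); p=proj(S,C+r*np.c_[np.cos(a),np.sin(a),0*a]); print(c,proj(S,C),p.min(0),p.max(0))
for q in comps(green(f),20):
    y,x=np.nonzero(q); print("g",q.sum(),x.min(),x.max(),y.min(),y.max())
E
```

```text
330 339 199 220
210 331 337
211 331 337
212 331 337
213 331 337
214 331 337
215 330 337
216 330 337
217 331 339
218 331 339
219 332 338
220 333 337
[0.599, 0.0175, 0.0467] [[335.2618 214.7062]] [329.512 210.469] [341.0298 219.0127]
[0.5996, 0.0179, 0.0467] [[335.5027 214.7465]] [329.7524 210.5088] [341.2709 219.0536]
[0.599, 0.0175, 0.013] [[334.7757 222.2836]] [326.4597 216.091 ] [343.1193 228.6207]
[0.599, 0.0175, 0.028] [[334.9903 218.9415]] [326.6137 212.7413] [343.3942 225.2876]
g 93 0 6 192 213
g 123 350 366 199 209
g 46 329 341 220 225
g 183 302 322 233 248
g 216 277 299 252 270
```

Bottle base (335,219.5) sits over the hole centre (335,219) within a pixel. Lowering.

Emit:
jog_arm(targets=[[0, 0, 0.012, 0, 0, 0, 0], [0, 0, 0.022, 0, 0, 0, 0], [0, 0, 0.028, 0, 0, 0, 0], [0, 0, 0.03, 0, 0, 0, 0], [0, 0, 0.032, 0, 0, 0, 0], [0, 0, 0.032, 0, 0, 0, 0]])

```text
t: 7.38
eef_pos: [0.5993, 0.0182, 0.2068]
tcp_rot: [2.148, 2.292, 0.0]
wrist_force: [-0.1, -0.5, -1.0]
finger_gap: 0.0328
```

```bash
python3 go.py .599 .0175 .2056 3.7
```

```text
t 7.38 pos [0.5993 0.0182 0.2068] psi 3.7 q7 -0.27 gap 0.0328 F [-0.1 -0.5 -1. ]
shift [-0.0007 -0.0003  0.0012] turn [0.0002 0.0001 0.0005]
```

Emit:
jog_arm(targets=[[0, 0, 0.001, 0, 0, 0, 0], [0, 0, 0.0015, 0, 0, 0, 0], [0, 0, 0.0015, 0, 0, 0, 0]])

```text
t: 7.75
eef_pos: [0.5993, 0.0182, 0.2058]
tcp_rot: [2.148, 2.292, 0.0]
wrist_force: [-2.7, 0.1, 6.1]
finger_gap: 0.0328
```

Contact with the floor (6 N). Opening and rising.

Emit:
jog_arm(targets=[[0, 0, 0, 0, 0, 0, 0.5], [0, 0, 0, 0, 0, 0, 0.65], [0, 0, 0, 0, 0, 0, 0.65], [0, 0, 0, 0, 0, 0, 0.65], [0, 0, -0.02, 0, 0, 0, 0.65], [0, 0, -0.05, 0, 0, 0, 0.65], [0, 0, -0.085, 0, 0, 0, 0.65], [0, 0, -0.12, 0, 0, 0, 0.65], [0, 0, -0.144, 0, 0, 0, 0.65]])

```text
t: 8.88
eef_pos: [0.5993, 0.0185, 0.3526]
tcp_rot: [2.146, 2.291, 0.003]
wrist_force: [0.5, -0.5, -0.5]
finger_gap: 0.0556
```

```bash
python3 go.py .43 -.18 .35 46; python3 - <<'E'
from h import *
W=optics.snapshot("wrist");cv2.imwrite("pics/w5.png",W["frame"])
E
```

```text
t 8.88 pos [0.5993 0.0185 0.3526] psi 3.7 q7 -0.2 gap 0.0556 F [ 0.5 -0.5 -0.5]
shift [-0.187  -0.1819  0.0021] turn [ 0.0027  0.0013 -0.7375]
```

View pics/w5.png

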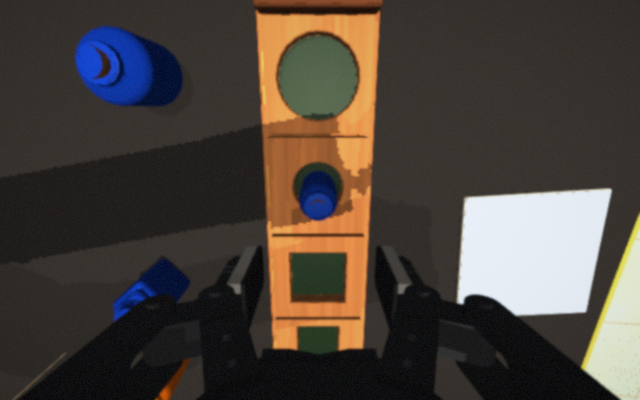

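Small bottle stands in its slot at (319,190). Measuring the large slot (318,75), large bottle (128,66) and rack from this view.

```bash
python3 - <<'E'
from h import *
np.set_printoptions(precision=4,suppress=True)
W=optics.snapshot("wrist");f=W["frame"]
print("slotL rim",onz(W,(318,75),.028)[0])
for m in comps(green(f),300):
    y,x=np.nonzero(m);c=max(cv2.findContours(m,0,1)[0],key=len)
    p=onz(W,c[:,0].astype(float),.028)[:,:2]*1000; print(cv2.minAreaRect(p.astype(np.float32)))
print("large bottle base/top",onz(W,(148,75),.0)[0],onz(W,(101,62),.09)[0])
print(proj(W,[[.4325,.113,0],[.4325,.113,.056],[.4325,.113,.09]]))
E
python3 go.py .4325 .113 .35 3.7
```

```text
slotL rim [0.5952 0.1212 0.028 ]
((593.4766235351562, 117.84673309326172), (65.16310119628906, 65.68334197998047), 37.63716506958008)
((598.5177612304688, 27.68124008178711), (42.55670928955078, 27.569068908691406), 5.154847621917725)
((605.4616088867188, -75.86609649658203), (53.164024353027344, 45.753482818603516), 3.409928560256958)
((611.9988403320312, -163.63839721679688), (41.97270202636719, 38.075096130371094), 4.867725372314453)
large bottle base/top [0.4311 0.1126 0.    ] [0.4458 0.1128 0.09  ]
[[149.4115  74.6271]
 [112.5436  66.8144]
 [ 80.8876  60.0682]]
t 8.97 pos [0.5998 0.0186 0.3537] psi 3.7 q7 -0.2 gap 0.0558 F [ 0.8 -1.   0.1]
shift [ 0.1051 -0.1608  0.0026] turn [0.006  0.0005 0.0006]
```

Emit:
jog_arm(targets=[[0.018, -0.027, 0, 0, 0, 0, 1], [0.036, -0.054, 0, 0, 0, 0, 1], [0.054, -0.081, 0, 0, 0, 0, 1], [0.072, -0.108, 0, 0, 0, 0, 1], [0.09, -0.135, 0, 0, 0, 0, 1], [0.1, -0.155, 0.02, 0, 0, 0, 1], [0.105, -0.161, 0.05, 0, 0, 0, 1], [0.105, -0.161, 0.08, 0, 0, 0, 1], [0.105, -0.161, 0.08, 0, 0, 0, 1]])

```text
t: 10.1
eef_pos: [0.4308, 0.1123, 0.2679]
tcp_rot: [-2.146, -2.291, 0.004]
wrist_force: [0.4, -0.7, 0.5]
finger_gap: 0.0854
```

```bash
python3 go.py .4325 .113 .195 3.7;  python3 - <<'E'
from h import *
W=optics.snapshot("wrist");cv2.imwrite("pics/w6.png",W["frame"])
E
```

```text
t 10.1 pos [0.4308 0.1123 0.2679] psi 3.8 q7 -0.37 gap 0.0854 F [ 0.4 -0.7  0.5]
shift [0.0006 0.002  0.0729] turn [-0.0036  0.0001  0.001 ]
```

View pics/w6.png

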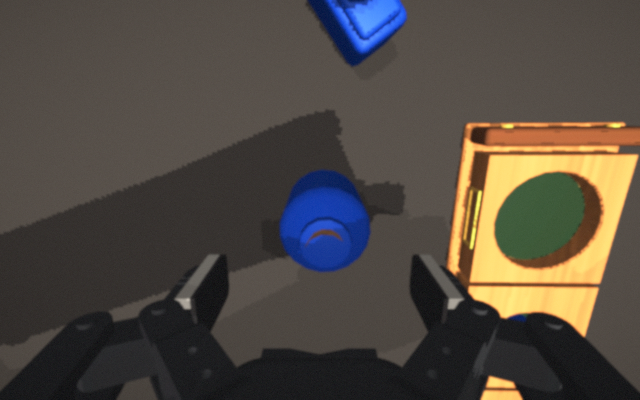

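Large bottle at (325,220), centred between the pads. Descend and grip.

Emit:
jog_arm(targets=[[0.001, 0.002, 0.02, 0, 0, 0, 1], [0.001, 0.002, 0.045, 0, 0, 0, 1], [0.001, 0.002, 0.065, 0, 0, 0, 1], [0.001, 0.002, 0.072, 0, 0, 0, 1], [0.001, 0.002, 0.072, 0, 0, 0, 1], [0.001, 0.002, 0.072, 0, 0, 0, 0], [0.001, 0.002, 0.072, 0, 0, 0, 0], [0.001, 0.002, 0.072, 0, 0, 0, 0], [0.001, 0.002, 0.072, 0, 0, 0, 0]], squeeze=50)

```text
t: 11.28
eef_pos: [0.4341, 0.1138, 0.1984]
tcp_rot: [2.147, 2.292, 0.001]
wrist_force: [-3.7, -2.1, 11.4]
finger_gap: 0.0564
```

```bash
python3 go.py .595 .117 .34 3.7;  python3 - <<'E'
from h import *
W=optics.snapshot("wrist");cv2.imwrite("pics/w7.png",W["frame"])
E
```

```text
t 11.28 pos [0.4341 0.1138 0.1984] psi 3.7 q7 -0.47 gap 0.0564 F [-3.7 -2.1 11.4]
shift [-0.0074  0.161  -0.1414] turn [0.0013 0.0007 0.0005]
```

View pics/w7.png

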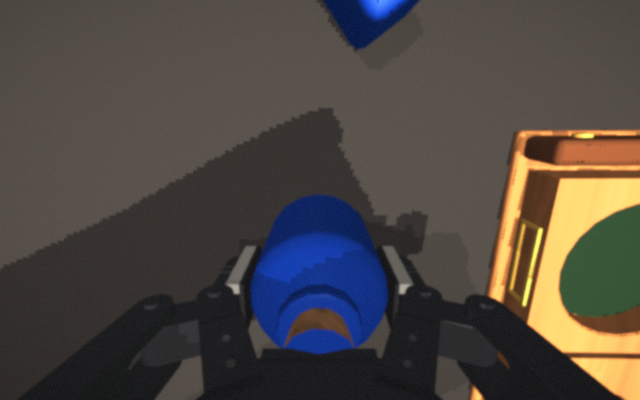

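Emit:
jog_arm(targets=[[0, 0, -0.015, 0, 0, 0, 0], [0, 0, -0.045, 0, 0, 0, 0], [0, 0.01, -0.08, 0, 0, 0, 0], [-0.002, 0.04, -0.11, 0, 0, 0, 0], [-0.004, 0.075, -0.115, 0, 0, 0, 0], [-0.006, 0.11, -0.115, 0, 0, 0, 0], [-0.007, 0.14, -0.115, 0, 0, 0, 0], [-0.007, 0.156, -0.11, 0, 0, 0, 0], [-0.007, 0.16, -0.09, 0, 0, 0, 0], [-0.007, 0.16, -0.06, 0, 0, 0, 0], [-0.007, 0.16, -0.05, 0, 0, 0, 0], [-0.007, 0.16, -0.05, 0, 0, 0, 0]])

```text
t: 12.82
eef_pos: [0.5933, 0.117, 0.2468]
tcp_rot: [-2.147, -2.292, 0.002]
wrist_force: [0.3, -0.3, -1.7]
finger_gap: 0.0564
```

```bash
python3 go.py .5935 .118 .2114 3.7; cat > chk.py <<'E'
from h import *
import sys
np.set_printoptions(precision=4,suppress=True)
S=optics.snapshot("scene");T=optics.snapshot("top");W=optics.snapshot("wrist")
n=sys.argv[1]
cv2.imwrite(f"pics/{n}w.png",W["frame"])
a=cv2.resize(S["frame"][150:290,240:400],None,fx=4,fy=4,interpolation=cv2.INTER_CUBIC);cv2.imwrite(f"pics/{n}s.png",a)
E
python3 chk.py c1
```

```text
t 12.82 pos [0.5933 0.117  0.2468] psi 3.7 q7 -0.44 gap 0.0564 F [ 0.3 -0.3 -1.7]
shift [0.001  0.0004 0.0354] turn [-0.0014  0.0001  0.0007]
```

View pics/c1w.png

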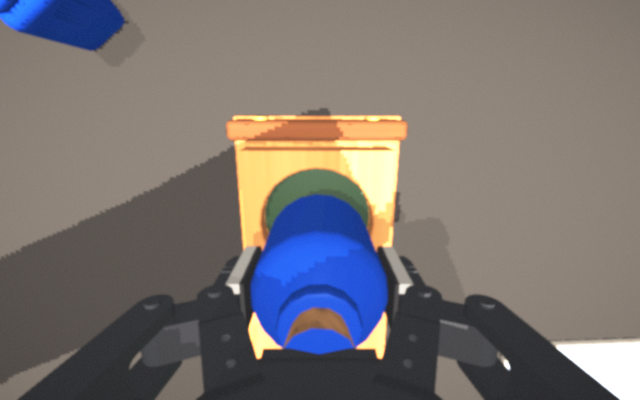

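View pics/c1s.png

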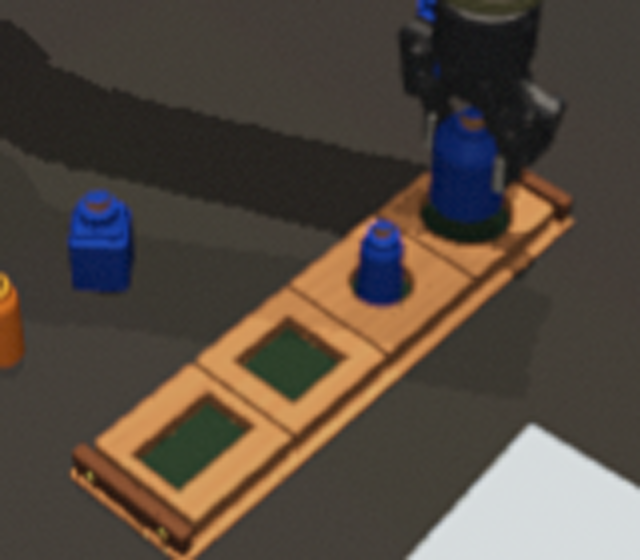

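Large bottle base (466,215 in crop) is centred over its hole (422–511). Lowering.

Emit:
jog_arm(targets=[[0.001, 0, 0.015, 0, 0, 0, 0], [0.001, 0, 0.026, 0, 0, 0, 0], [0.001, 0, 0.032, 0, 0, 0, 0], [0.001, 0, 0.034, 0, 0, 0, 0], [0.001, 0, 0.035, 0, 0, 0, 0], [0.001, 0, 0.035, 0, 0, 0, 0]])

```text
t: 13.72
eef_pos: [0.5938, 0.1181, 0.2125]
tcp_rot: [2.148, 2.292, 0.001]
wrist_force: [-0.4, -0.2, -2.3]
finger_gap: 0.0564
```

Emit:
jog_arm(targets=[[0, 0, 0.001, 0, 0, 0, 0], [0, 0, 0.002, 0, 0, 0, 0], [0, 0, 0.002, 0, 0, 0, 0]])

```text
t: 14.1
eef_pos: [0.5939, 0.1182, 0.2115]
tcp_rot: [2.147, 2.292, 0.0]
wrist_force: [-4.9, -1.6, 10.4]
finger_gap: 0.0564
```

Emit:
jog_arm(targets=[[0, 0, 0, 0, 0, 0, 0.8], [0, 0, 0, 0, 0, 0, 1], [0, 0, 0, 0, 0, 0, 1], [0, 0, 0, 0, 0, 0, 1], [0, 0, -0.02, 0, 0, 0, 1], [0, 0, -0.05, 0, 0, 0, 1], [0, 0, -0.085, 0, 0, 0, 1], [0, 0, -0.11, 0, 0, 0, 1], [0, 0, -0.12, 0, 0, 0, 1]])

```text
t: 15.22
eef_pos: [0.594, 0.1184, 0.333]
tcp_rot: [2.146, 2.291, 0.004]
wrist_force: [-0.0, -0.7, -0.0]
finger_gap: 0.0851
```

```bash
python3 go.py .4305 -.1105 .33 46; python3 chk.py c2
```

```text
t 15.22 pos [0.594  0.1184 0.333 ] psi 3.7 q7 -0.4 gap 0.0851 F [-0.  -0.7 -0. ]
shift [-0.2177 -0.178   0.0024] turn [ 0.0033  0.0011 -0.7377]
```

View pics/c2s.png

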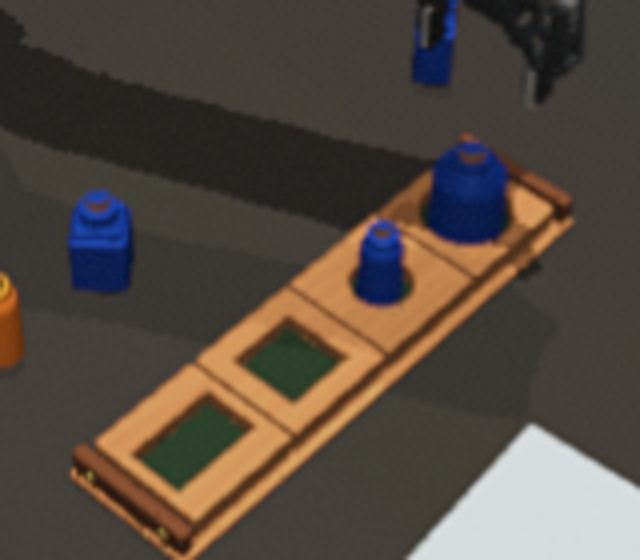

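Both round bottles stand in their slots, at (381,262) and (468,190) in the crop. On to the square bottle.

Emit:
jog_arm(targets=[[-0.02, -0.02, 0, 0, 0, -0.05, 1], [-0.05, -0.045, 0, 0, 0, -0.15, 1], [-0.08, -0.07, 0, 0, 0, -0.25, 1], [-0.11, -0.095, 0, 0, 0, -0.36, 1], [-0.14, -0.12, 0, 0, 0, -0.47, 1], [-0.17, -0.145, 0, 0, 0, -0.57, 1], [-0.2, -0.165, 0, 0, 0, -0.67, 1], [-0.216, -0.176, 0, 0, 0, -0.73, 1], [-0.218, -0.178, 0, 0, 0, -0.738, 1], [-0.218, -0.178, 0, 0, 0, -0.738, 1], [-0.218, -0.178, 0, 0, 0, -0.738, 1]])

```text
t: 16.75
eef_pos: [0.4307, -0.1101, 0.33]
tcp_rot: [-1.175, -2.913, -0.001]
wrist_force: [0.0, -0.3, -0.1]
finger_gap: 0.0855
```

```bash
python3 go.py .4305 -.1105 .195 46; python3 chk.py c3
```

```text
t 16.75 pos [ 0.4307 -0.1101  0.33  ] psi 46.1 q7 0.94 gap 0.0855 F [ 0.  -0.3 -0.1]
shift [-0.0002 -0.0004  0.135 ] turn [ 0.0002 -0.0004  0.001 ]
```

View pics/c3w.png

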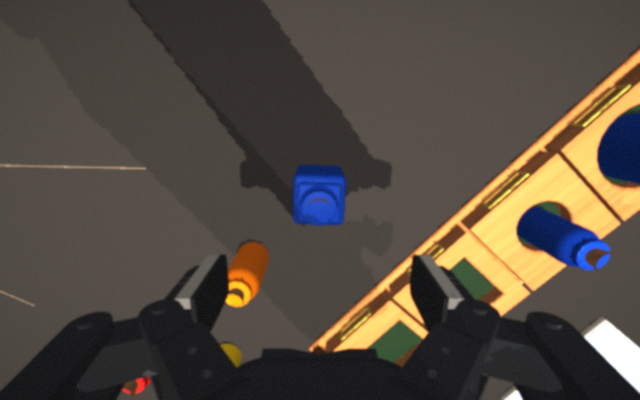

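Square bottle at (320,195), faces in line with the jaws; orange clear of the finger. Descend and grip.

Emit:
jog_arm(targets=[[0, 0, 0.03, 0, 0, 0, 0.85], [0, 0, 0.06, 0, 0, 0, 0.85], [0, 0, 0.09, 0, 0, 0, 0.85], [0, 0, 0.115, 0, 0, 0, 0.85], [0, 0, 0.13, 0, 0, 0, 0.85], [0, 0, 0.135, 0, 0, 0, 0.85], [0, 0, 0.136, 0, 0, 0, 0.85], [0, 0, 0.136, 0, 0, 0, 0], [0, 0, 0.136, 0, 0, 0, 0], [0, 0, 0.136, 0, 0, 0, 0], [0, 0, 0.136, 0, 0, 0, 0]], squeeze=45)

```text
t: 18.27
eef_pos: [0.4306, -0.1112, 0.1951]
tcp_rot: [1.176, 2.912, -0.001]
wrist_force: [-1.0, 1.3, 6.8]
finger_gap: 0.0431
```

```bash
python3 go.py .6055 -.082 .34 3.7; python3 chk.py c4
```

```text
t 18.27 pos [ 0.4306 -0.1112  0.1951] psi 46.0 q7 0.79 gap 0.0431 F [-1.   1.3  6.8]
shift [-0.1057  0.1425 -0.1447] turn [7.000e-04 1.200e-03 7.382e-01]
```

View pics/c4w.png

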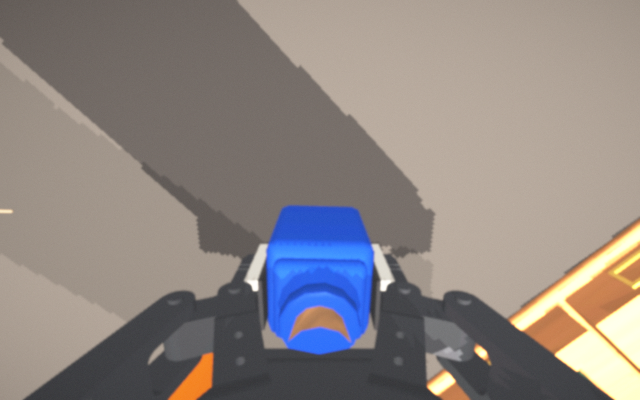

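Emit:
jog_arm(targets=[[0, 0, -0.015, 0, 0, 0, 0], [0, 0, -0.045, 0, 0, 0, 0], [-0.005, 0.007, -0.08, 0, 0, 0.06, 0], [-0.02, 0.027, -0.105, 0, 0, 0.18, 0], [-0.04, 0.053, -0.115, 0, 0, 0.3, 0], [-0.06, 0.08, -0.115, 0, 0, 0.44, 0], [-0.08, 0.107, -0.115, 0, 0, 0.57, 0], [-0.097, 0.13, -0.115, 0, 0, 0.68, 0], [-0.105, 0.141, -0.11, 0, 0, 0.738, 0], [-0.106, 0.1425, -0.09, 0, 0, 0.738, 0], [-0.106, 0.1425, -0.055, 0, 0, 0.738, 0], [-0.106, 0.1425, -0.05, 0, 0, 0.738, 0]])

```text
t: 19.92
eef_pos: [0.6038, -0.0826, 0.2416]
tcp_rot: [-2.144, -2.291, 0.005]
wrist_force: [0.6, -0.5, -1.1]
finger_gap: 0.0439
```

```bash
python3 go.py .6055 -.082 .2081 3.7; python3 chk.py c5
```

```text
t 19.93 pos [ 0.6038 -0.0826  0.2416] psi 3.8 q7 -0.08 gap 0.0439 F [ 0.6 -0.5 -1.1]
shift [0.0004 0.0019 0.0335] turn [-0.005  -0.0008  0.0015]
```

View pics/c5w.png

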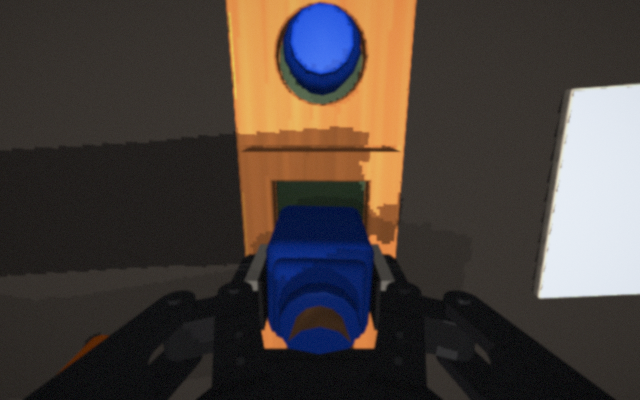

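View pics/c5s.png

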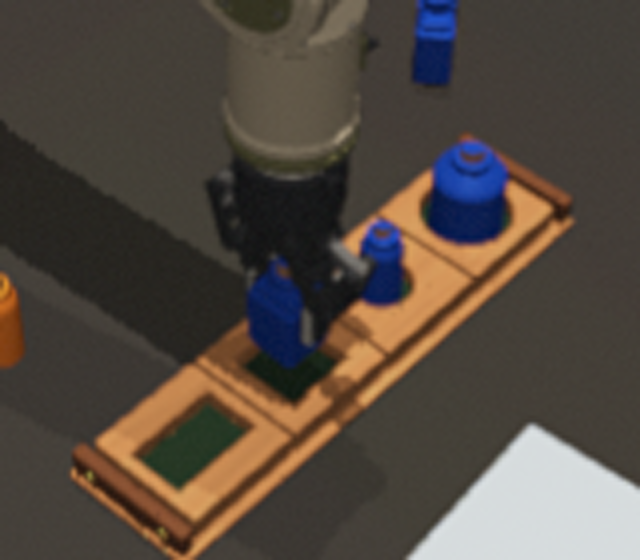

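```bash
python3 - <<'E'
from h import *
np.set_printoptions(precision=1,suppress=True)
S=optics.snapshot("scene");f=S["frame"]
a=np.radians(3.7);ex=np.array([np.cos(a),np.sin(a),0]);ey=np.array([-np.sin(a),np.cos(a),0])
def sq(c,h,z): 
    c=np.array([c[0],c[1],z]); return proj(S,[c+i*h*ex+j*h*ey for i,j in((1,1),(1,-1),(-1,-1),(-1,1))])
print("base",sq((.6045,-.0825),.022,.0465)); print("rim",sq((.6055,-.082),.030,.028)); print("floor",sq((.6055,-.082),.030,.013))
for q in comps(blue(f),40):
    y,x=np.nonzero(q)
    if 300<x.mean()<322: print("blue",x.min(),x.max(),y.min(),y.max(), x[y==y.max()], [(r,x[y==r].min(),x[y==r].max()) for r in range(y.max()-8,y.max()+1)])
print("green",[ (x.min(),x.max(),y.min(),y.max()) for y,x in map(np.nonzero,comps(green(f),20))])
E
```

```text
base [[323.  233.4]
 [312.6 242.2]
 [301.1 234.1]
 [311.6 225.5]]
rim [[327.1 237.5]
 [313.1 249.6]
 [297.6 238.4]
 [311.7 226.8]]
floor [[327.  240.9]
 [313.  252.9]
 [297.6 241.7]
 [311.7 230.1]]
blue 303 317 216 241 [313] [(233, np.int64(304), np.int64(314)), (234, np.int64(304), np.int64(314)), (235, np.int64(305), np.int64(315)), (236, np.int64(306), np.int64(316)), (237, np.int64(307), np.int64(317)), (238, np.int64(309), np.int64(316)), (239, np.int64(310), np.int64(314)), (240, np.int64(311), np.int64(313)), (241, np.int64(313), np.int64(313))]
green [(np.int64(0), np.int64(6), np.int64(192), np.int64(212)), (np.int64(302), np.int64(322), np.int64(238), np.int64(248)), (np.int64(277), np.int64(299), np.int64(252), np.int64(270))]
```

Corner of the base is within a pixel of the prediction for a centred bottle. Lowering.

Emit:
jog_arm(targets=[[0, 0.001, 0.015, 0, 0, 0, 0], [0, 0.001, 0.025, 0, 0, 0, 0], [0, 0.001, 0.03, 0, 0, 0, 0], [0, 0.001, 0.032, 0, 0, 0, 0], [0, 0.001, 0.033, 0, 0, 0, 0], [0, 0.001, 0.033, 0, 0, 0, 0]])

```text
t: 20.88
eef_pos: [0.6066, -0.0821, 0.2114]
tcp_rot: [2.148, 2.292, 0.0]
wrist_force: [0.1, 0.0, -0.8]
finger_gap: 0.0435
```

Emit:
jog_arm(targets=[[0, -0.001, 0.001, 0, 0, 0, 0], [0, -0.001, 0.002, 0, 0, 0, 0], [0, -0.001, 0.003, 0, 0, 0, 0], [0, -0.001, 0.003, 0, 0, 0, 0]])

```text
t: 21.38
eef_pos: [0.6055, -0.0822, 0.2082]
tcp_rot: [2.148, 2.292, 0.0]
wrist_force: [-0.7, 0.5, -0.1]
finger_gap: 0.044
```

Emit:
jog_arm(targets=[[0, 0, 0.001, 0, 0, 0, 0], [0, 0, 0.0015, 0, 0, 0, 0], [0, 0, 0.0015, 0, 0, 0, 0]])

```text
t: 21.75
eef_pos: [0.6055, -0.0821, 0.2081]
tcp_rot: [2.148, 2.292, -0.001]
wrist_force: [-8.7, -0.1, 13.6]
finger_gap: 0.0439
```

Emit:
jog_arm(targets=[[0, 0, -0.0005, 0, 0, 0, 0.6], [0, 0, -0.0005, 0, 0, 0, 0.9], [0, 0, -0.0005, 0, 0, 0, 0.9], [0, 0, -0.0005, 0, 0, 0, 0.9], [0, 0, -0.02, 0, 0, 0, 0.9], [0, 0, -0.05, 0, 0, 0, 0.9], [0, 0, -0.085, 0, 0, 0, 0.9], [0, 0, -0.115, 0, 0, 0, 0.9], [0, 0, -0.125, 0, 0, 0, 0.9]])

```text
t: 22.88
eef_pos: [0.6059, -0.0819, 0.3349]
tcp_rot: [2.146, 2.29, 0.004]
wrist_force: [-0.3, 0.8, -0.2]
finger_gap: 0.0768
```

```bash
python3 go.py .437 .2485 .33 40; python3 chk.py c6
```

```text
t 22.88 pos [ 0.6059 -0.0819  0.3349] psi 3.7 q7 -0.04 gap 0.0768 F [-0.3  0.8 -0.2]
shift [ 0.3407 -0.1471  0.004 ] turn [ 0.0036  0.0023 -0.633 ]
```

View pics/c6s.png

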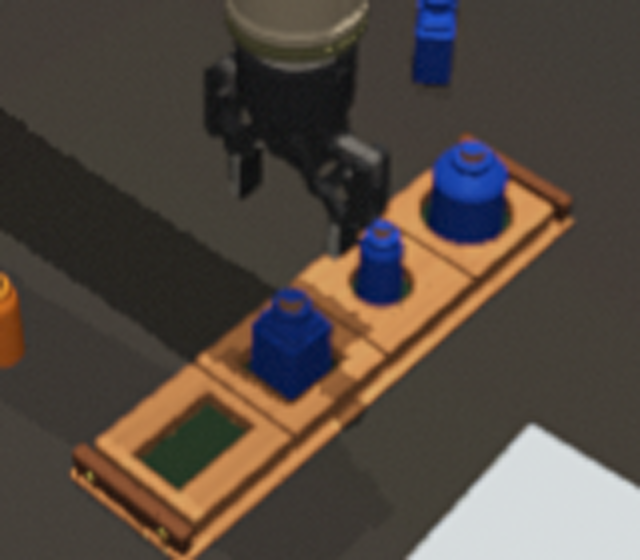

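Square bottle in its slot at (291,345). Now the flat bottle.

Emit:
jog_arm(targets=[[0.025, -0.01, 0, 0, 0, -0.05, 0.8], [0.06, -0.026, 0, 0, 0, -0.12, 0.8], [0.1, -0.043, 0, 0, 0, -0.19, 0.8], [0.14, -0.06, 0, 0, 0, -0.26, 0.8], [0.18, -0.078, 0, 0, 0, -0.33, 0.8], [0.22, -0.095, 0, 0, 0, -0.41, 0.8], [0.26, -0.112, 0, 0, 0, -0.48, 0.8], [0.3, -0.13, 0, 0, 0, -0.56, 0.8], [0.33, -0.142, 0, 0, 0, -0.61, 0.8], [0.34, -0.147, 0, 0, 0, -0.633, 0.8], [0.34, -0.147, 0, 0, 0, -0.633, 0.8], [0.34, -0.147, 0, 0, 0, -0.633, 0.8]])

```text
t: 24.52
eef_pos: [0.4375, 0.2462, 0.3313]
tcp_rot: [-1.332, -2.845, 0.001]
wrist_force: [-0.1, 0.5, 1.1]
finger_gap: 0.0682
```

```bash
python3 go.py .437 .2485 .195 40; python3 chk.py c7; python3 - <<'E'
from h import *
W=optics.snapshot("wrist")
for m in comps(blue(W["frame"]),100):
    c=max(cv2.findContours(m,0,1)[0],key=len);y,x=np.nonzero(m);print(m.sum(),x.min(),x.max(),y.min(),y.max(),cv2.minAreaRect(c))
print(proj(W,[[.437,.2485,0],[.437,.2485,.057]]))
E
```

```text
t 24.52 pos [0.4375 0.2462 0.3313] psi 39.8 q7 -0.05 gap 0.0682 F [-0.1  0.5  1.1]
shift [0.0021 0.0012 0.1363] turn [-0.0007  0.0003 -0.0028]
2781 301 339 157 234 ((320.0, 195.5), (77.0, 38.0), 90.0)
231 330 371 342 351 ((350.23004150390625, 345.6705322265625), (7.839138507843018, 41.18915557861328), 85.36454010009766)
[[319.1328505  183.90338872]
 [319.23411806 199.92017731]]
```

View pics/c7w.png

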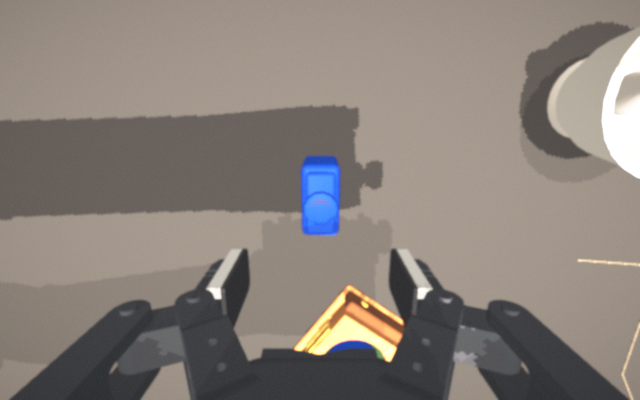

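```bash
python3 - <<'E'
from h import *
W=optics.snapshot("wrist")
a=np.radians(40);ex=np.array([np.cos(a),np.sin(a),0]);ey=np.array([-np.sin(a),np.cos(a),0])
for z in (0,.057): print(z,proj(W,[np.array([.437,.2485,z])+s*.031*ey for s in(1,-1)]).round(1).tolist())
E
```

```text
0 [[319.0, 153.0], [319.1, 213.5]]
0.057 [[319.1, 162.8], [319.2, 235.1]]
```

Flat bottle at (320,195), long side along the pads. Descend and grip.

Emit:
jog_arm(targets=[[0.001, 0.001, 0.03, 0, 0, 0, 0.75], [0.001, 0.001, 0.06, 0, 0, 0, 0.75], [0.001, 0.001, 0.09, 0, 0, 0, 0.75], [0.001, 0.001, 0.115, 0, 0, 0, 0.75], [0.001, 0.001, 0.13, 0, 0, 0, 0.75], [0.001, 0.001, 0.135, 0, 0, 0, 0.75], [0.001, 0.001, 0.136, 0, 0, 0, 0.75], [0.001, 0.001, 0.136, 0, 0, 0, 0], [0.001, 0.001, 0.136, 0, 0, 0, 0], [0.001, 0.001, 0.136, 0, 0, 0, 0], [0.001, 0.001, 0.136, 0, 0, 0, 0]], squeeze=45)

```text
t: 26.15
eef_pos: [0.4372, 0.2491, 0.1964]
tcp_rot: [1.328, 2.846, 0.001]
wrist_force: [-1.0, -2.0, 5.6]
finger_gap: 0.0315
```

```bash
python3 go.py .437 .2485 .33 40; python3 chk.py c8
```

```text
t 26.15 pos [0.4372 0.2491 0.1964] psi 40.0 q7 -0.21 gap 0.0315 F [-1.  -2.   5.6]
shift [-0.0005 -0.0004 -0.1336] turn [ 0.0009  0.0007 -0.0002]
```

View pics/c8w.png

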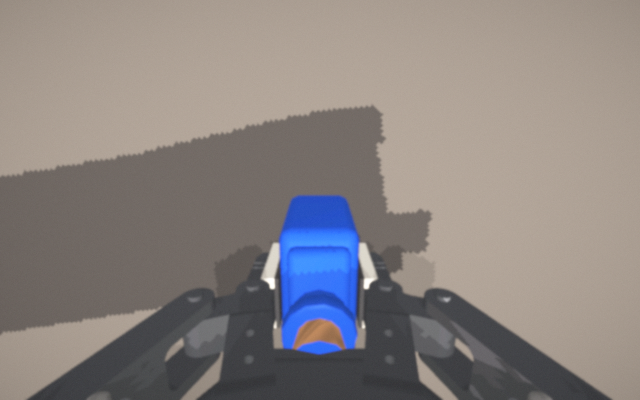

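Emit:
jog_arm(targets=[[0, 0, -0.015, 0, 0, 0, 0], [0, 0, -0.045, 0, 0, 0, 0], [0, 0, -0.08, 0, 0, 0, 0], [0, 0, -0.11, 0, 0, 0, 0], [0, 0, -0.13, 0, 0, 0, 0], [0, 0, -0.134, 0, 0, 0, 0], [0, 0, -0.134, 0, 0, 0, 0]])

```text
t: 27.18
eef_pos: [0.4367, 0.2488, 0.3295]
tcp_rot: [1.328, 2.847, -0.001]
wrist_force: [-0.2, 0.6, -1.6]
finger_gap: 0.0314
```

```bash
python3 go.py .6125 -.182 .33 3.7
```

```text
t 27.18 pos [0.4367 0.2488 0.3295] psi 40.0 q7 -0.06 gap 0.0314 F [-0.2  0.6 -1.6]
shift [-4.431e-01 -1.421e-01 -4.000e-04] turn [-2.000e-04  3.000e-04  6.334e-01]
```

Emit:
jog_arm(targets=[[-0.02, -0.006, 0, 0, 0, 0.03, 0], [-0.055, -0.018, 0, 0, 0, 0.08, 0], [-0.1, -0.032, 0, 0, 0, 0.14, 0], [-0.145, -0.046, 0, 0, 0, 0.21, 0], [-0.19, -0.06, 0, 0, 0, 0.27, 0], [-0.235, -0.075, 0, 0, 0, 0.34, 0], [-0.28, -0.09, 0, 0, 0, 0.4, 0], [-0.325, -0.104, 0, 0, 0, 0.465, 0], [-0.37, -0.118, 0, 0, 0, 0.53, 0], [-0.41, -0.131, 0, 0, 0, 0.585, 0], [-0.436, -0.14, 0, 0, 0, 0.625, 0], [-0.443, -0.142, 0, 0, 0, 0.633, 0]])

```text
t: 28.68
eef_pos: [0.6123, -0.1849, 0.3281]
tcp_rot: [-2.152, -2.286, 0.003]
wrist_force: [0.5, 1.1, -1.1]
finger_gap: 0.0314
```

Emit:
jog_arm(targets=[[0, 0, 0, 0, 0, 0, 0], [0, 0, 0.02, 0, 0, 0, 0], [0, 0, 0.05, 0, 0, 0, 0], [0, 0, 0.075, 0, 0, 0, 0], [0, 0, 0.085, 0, 0, 0, 0], [0, 0, 0.085, 0, 0, 0, 0], [0, 0, 0.085, 0, 0, 0, 0]])

```text
t: 29.55
eef_pos: [0.6131, -0.1815, 0.2458]
tcp_rot: [2.147, 2.292, 0.001]
wrist_force: [0.2, -0.4, -1.4]
finger_gap: 0.0313
```

```bash
python3 go.py .6125 -.182 .2094 3.7; python3 chk.py c9;python3 - <<'E'
from h import *
np.set_printoptions(precision=1,suppress=True)
S=optics.snapshot("scene");f=S["frame"]; p=readout.sense()["eef_pos"]
a=np.radians(3.7);ex=np.array([np.cos(a),np.sin(a),0]);ey=np.array([-np.sin(a),np.cos(a),0])
def sq(c,h,k,z): 
    c=np.array([c[0],c[1],z]); return proj(S,[c+i*h*ex+j*k*ey for i,j in((1,1),(1,-1),(-1,-1),(-1,1))])
print("base",sq(p,.016,.031,p[2]-.1964)); print("rim",sq((.6125,-.182),.024,.039,.028))
for q in comps(blue(f),40):
    y,x=np.nonzero(q)
    if 270<x.mean()<300 and y.mean()>225: print("blue",x.min(),x.max(),y.min(),y.max(), x[y==y.max()],y[x==x.min()])
E
```

```text
t 29.55 pos [ 0.6131 -0.1815  0.2458] psi 3.7 q7 0.09 gap 0.0313 F [ 0.2 -0.4 -1.4]
shift [-0.0005 -0.0007  0.0364] turn [0.0015 0.0005 0.0008]
base [[300.2 250.5]
 [284.4 263.8]
 [276.  257.4]
 [291.8 244.4]]
rim [[304.1 255.1]
 [284.5 271.8]
 [272.  262.1]
 [291.7 245.9]]
blue 276 291 235 263 [282 283 284] [246 247 248 249 250]
```

View pics/c9s.png

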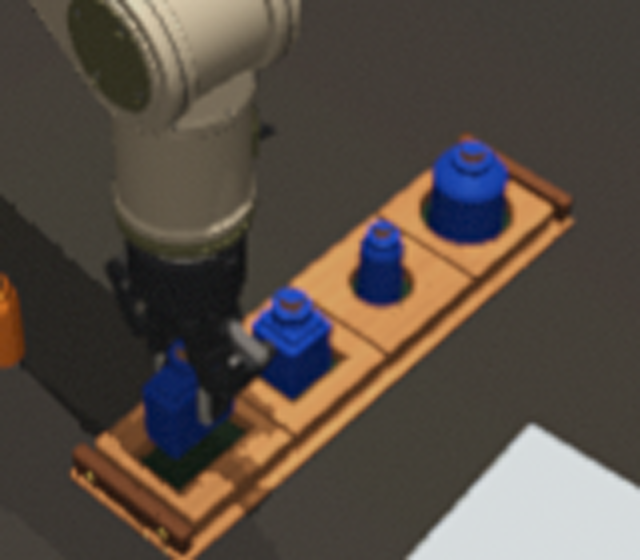

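View pics/c9w.png

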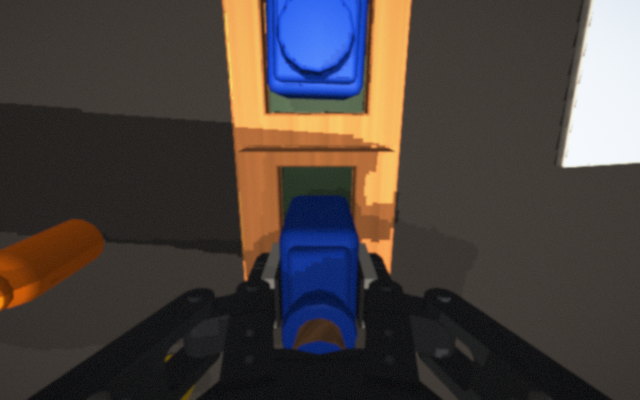

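Flat bottle base matches prediction (284,263), and the rim corner matches at (285,272). Lowering.

Emit:
jog_arm(targets=[[0, -0.001, 0.015, 0, 0, 0, 0], [0, -0.001, 0.026, 0, 0, 0, 0], [0, -0.001, 0.032, 0, 0, 0, 0], [0, -0.001, 0.034, 0, 0, 0, 0], [0, -0.001, 0.035, 0, 0, 0, 0], [0, -0.001, 0.036, 0, 0, 0, 0], [0, -0.001, 0.036, 0, 0, 0, 0]])

```text
t: 30.62
eef_pos: [0.6119, -0.1817, 0.2095]
tcp_rot: [2.148, 2.292, 0.0]
wrist_force: [-2.7, 0.2, 4.8]
finger_gap: 0.0316
```

Contact (4.8 N). Release and rise.

Emit:
jog_arm(targets=[[0, 0, 0, 0, 0, 0, 0.5], [0, 0, 0, 0, 0, 0, 0.75], [0, 0, 0, 0, 0, 0, 0.75], [0, 0, 0, 0, 0, 0, 0.75], [0, 0, -0.02, 0, 0, 0, 0.75], [0, 0, -0.05, 0, 0, 0, 0.75], [0, 0, -0.085, 0, 0, 0, 0.75], [0, 0, -0.12, 0, 0, 0, 0.75], [0, 0, -0.155, 0, 0, 0, 0.75], [0, 0, -0.18, 0, 0, 0, 0.75], [0, 0, -0.18, 0, 0, 0, 0.75]])

```text
t: 32.0
eef_pos: [0.6121, -0.1814, 0.3924]
tcp_rot: [2.145, 2.289, 0.004]
wrist_force: [-0.4, 0.6, -0.7]
finger_gap: 0.0644
```

Emit:
jog_arm(targets=[[-0.03, -0.02, 0, 0, 0, 0, 0.75], [-0.07, -0.05, 0, 0, 0, 0, 0.75], [-0.11, -0.08, 0, 0, 0, 0, 0.75], [-0.15, -0.11, 0, 0, 0, 0, 0.75], [-0.18, -0.13, 0, 0, 0, 0, 0.75], [-0.18, -0.13, 0, 0, 0, 0, 0.75], [-0.18, -0.13, 0, 0, 0, 0, 0.75]])

```text
t: 32.88
eef_pos: [0.4941, -0.3689, 0.3885]
tcp_rot: [-2.147, -2.293, -0.001]
wrist_force: [0.7, -0.1, -0.2]
finger_gap: 0.0639
```

```bash
python3 chk.py d1; python3 - <<'E'
from h import *
np.set_printoptions(precision=1,suppress=True)
s=readout.sense();print(s["t"],s["eef_pos"],s["wrist_force"])
T=optics.snapshot("top");S=optics.snapshot("scene")
cv2.imwrite("pics/d1t.png",cv2.resize(T["frame"][160:270,215:475],None,fx=3,fy=3,interpolation=cv2.INTER_CUBIC))
# predicted silhouettes if each bottle were centred & seated
a=np.radians(3.7);ex=np.array([np.cos(a),np.sin(a),0]);ey=np.array([-np.sin(a),np.cos(a),0])
sl={'large':-1,'small':0,'square':1,'flat':2}
for V,n in((T,'T'),(S,'S')):
  cs=[]
  for q in comps(blue(V["frame"]),40):
    y,x=np.nonzero(q); cs.append((x.min(),x.max(),y.min(),y.max(),x.mean(),y.mean()))
  for k,i in sl.items():
    c=np.array([.599,.0178,0])-ey*.1*i
    p=proj(V,[c+[0,0,.013+.03],c+[0,0,.013+.088]])
    o=min(cs,key=lambda r:abs(r[4]-p[0][0])+abs(r[5]-p[0][1]))
    print(n,k,"axis low/top",p.tolist(),"obs",[round(float(v),1) for v in o])
E
```

```text
33.025 [ 0.5 -0.4  0.4] [-0.5 -0.3  0.3]
T large axis low/top [[282.3662791378835, 191.12525241742756], [280.62807587437385, 187.70622380798753]] obs [273.0, 292.0, 182.0, 201.0, 282.3, 190.9]
T small axis low/top [[315.9811508747149, 189.7846022676191], [315.8628622696445, 186.30059806497826]] obs [312.0, 321.0, 185.0, 196.0, 316.4, 190.1]
T square axis low/top [[349.5690023000638, 188.45744439280656], [351.06804043396767, 184.91311777236845]] obs [342.0, 357.0, 182.0, 196.0, 349.2, 188.9]
T flat axis low/top [[383.0426916471614, 187.1471993362391], [386.1432476611002, 183.5477069855359]] obs [374.0, 394.0, 182.0, 193.0, 383.8, 187.3]
S large axis low/top [[356.56709542670916, 197.657783634189], [357.98880281983844, 184.0519813785416]] obs [348.0, 366.0, 186.0, 209.0, 356.7, 198.3]
S small axis low/top [[335.27873203794763, 215.49832999577845], [336.14968430754794, 201.90618158272594]] obs [330.0, 339.0, 208.0, 225.0, 334.7, 216.9]
S square axis low/top [[312.42960710761014, 234.61883106099094], [312.64609624888675, 221.10562173435525]] obs [303.0, 322.0, 222.0, 248.0, 312.2, 236.0]
S flat axis low/top [[287.91972691161914, 255.09673590472218], [287.3639511524835, 241.73996321608882]] obs [277.0, 298.0, 243.0, 270.0, 287.0, 256.6]
```

View pics/d1t.png

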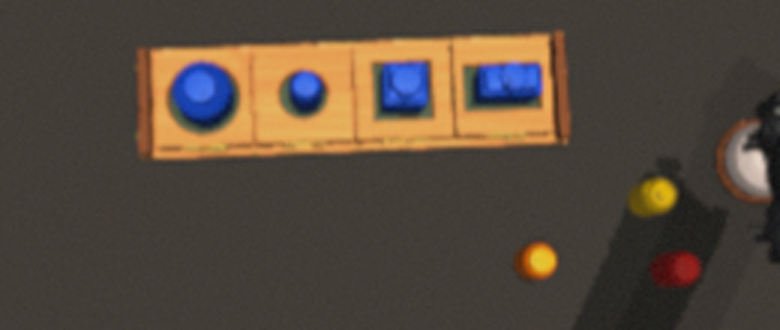

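View pics/d1s.png

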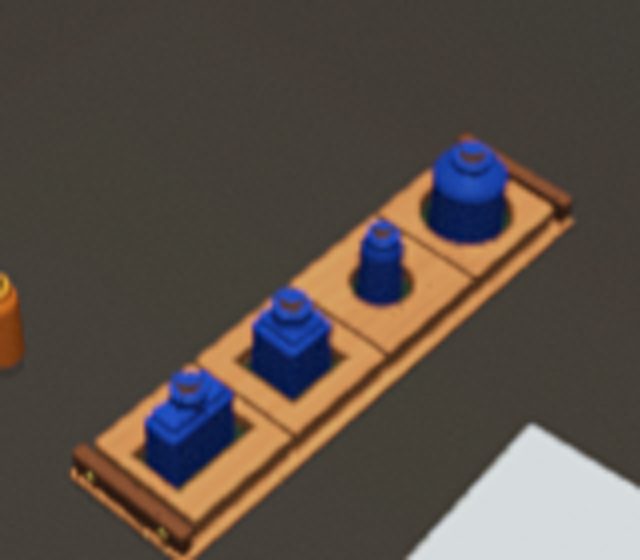

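The pictures show all four bottles upright in their slots, with felt still visible around each, and the robot clear. Handing in.

```bash
python3 - <<'E'
from cell import workorder
print(workorder.finish_job())
E
```

```text
the job is handed in; nothing more can be done
None
```

I put all four blue bottles in their own slots (small round, large round, square, then flat) and handed the job in at about 33 s of the 93 s allowed. Each was set down to a light floor contact of about 5–14 N before I released it. The hand-in gave no verdict.

**Final checks:** In the last top and scene views, all four stood upright, and each bottle's image centre was within about 2 pixels of where a centred, fully seated bottle would appear. The tool height at contact was within about 0.2 mm of what full depth needs. The gripper was open, well clear of the rack and reading no load.

**Disagreements:**
- The flat bottle sits a few mm towards the end cheek (−y). It is still inside its slot, where the clearance is 8 mm a side.
- The top, scene and wrist cameras placed the slots up to about 3–5 mm apart, so I aimed between their readings and the 100 mm block spacing.
- The square bottle straightened by about 1 mm in the jaws while being carried, with no ill effect.

The arm never went near the mortar, and the red, orange and yellow look-alikes are still in place in the last top view. The gripper partly hid the bell in that view; it looked unmoved and I felt no contact, but I did not measure its position or the mortar's at the end.

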